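# Sort the used lab containers and file the slide cassette

### The job

Sort the containers on this lab bench by shape: stand the two loose round jars in the long shallow steel tray with the round jar already there, and the loose square bottle in the square grey bin with the square bottle already there. The upright slide cassette goes into the grey caddy: lift it out of its metal stand by its narrow edges, set it down upright on the dark mat and let go, then take it again by its broad faces and lower it into the caddy's slot until it stands on the floor of the caddy. Do not tip the cassette over, and leave everything else on the bench where it is.

Things in the scene. Friction and masses are not known exactly. Their poses are not given: they have to be found in the camera images.
- jar_a: loose round jar, white with a grey cap, 60 mm tall; body 39 mm across up to 40 mm, cap 42 mm across from 40 to 60 mm; origin at the centre of its underside, z up its axis
- jar_b: second loose round jar, same as jar_a
- square_bottle: loose square bottle, white with a grey square cap, 60 mm tall; body 38 x 38 mm up to 42 mm, cap 40 x 40 mm from 42 to 60 mm; origin at the centre of its underside, x and y square to its sides, z up
- cassette: closed white slide cassette (plain rectangular box with a grey line round it), 30 mm thick along its x, 58 mm wide along its y, 84 mm tall along its z, 120 g; origin at the centre of its underside. Its narrow edges are the +y and -y ends, its broad faces the +x and -x sides. It starts upright in the stand
- stand: fixed aluminium stand that holds the cassette at the start: base 48 mm (x) by 44 mm (y), 6 mm thick, with two upright walls 88 mm tall, 5 mm thick and 44 mm long in y, their inner faces at x = -19 and +19 mm; open above and at the y ends, where the cassette sticks out 7 mm each side; origin at the centre of its underside
- caddy: fixed grey caddy: base 120 mm (x) by 82 mm (y), floor top at z = 5 mm; two 120 mm long side walls, 88 mm tall, inner faces at y = +-36 mm; open above and at the x ends; two low ribs across the floor (tops at z = 17 mm) bound the slot, x = -22 to +22 mm. The cassette stands in it with its y along the caddy's y. Origin at the centre of the underside, below the slot
- mat: thin dark rubber mat flat on the bench, 120 x 120 mm, 1 mm (take its top as bench height, z = 0); origin at its centre
- tray: fixed long shallow steel tray for round jars, 130 mm (x) by 210 mm (y), walls 25 mm tall and 4 mm thick, floor top 4 mm above the bench; origin at the centre of its underside. One round jar already stands near its +y end
- bin: fixed square grey bin for square bottles, 160 x 160 mm, walls 30 mm tall and 5 mm thick, floor top 5 mm above the bench; origin at the centre of its underside. One square bottle already stands near its +x +y corner
- jar_kept: bystander: round jar already in the tray, same shape as jar_a; origin at the centre of its underside
- bottle_kept: bystander: square bottle already in the bin, same shape as square_bottle; origin at the centre of its underside
- pen: bystander: black marker pen lying along its y, 125 mm long, 12 mm thick; origin at its middle, on the bench
- pipette: bystander: black hand pipette lying along its y, about 280 mm long, 26 mm thick, tip to its -y; origin on the bench below the handle
- dish: bystander: flat round dish with a clear lid, 60 mm across, 15 mm tall; origin at the centre of its underside
Things that resemble listed ones, but are neither listed nor needed, are in the scene too. What is shaped like the jar_a but yellow is not meant. What is shaped like the cassette but red is not meant.

How it is judged:
On the way:
1. the cassette stands upright on the mat, at rest and released by the fingers (x of cassette in the frame of mat between -0.06 and 0.06 m and y of cassette in the frame of mat between -0.06 and 0.06 m and z of cassette in the frame of mat below 0.006 m and angle between cassette's own z axis and vertical below 0.12 rad and linear speed of cassette below 0.03 m/s and contact force between the fingers and cassette below 0.1 N), for 0.2 s.
At the end, for the whole second after the job is handed in: Both loose jars stand (within 0.12 rad) on the tray floor, the loose square bottle on the bin floor, the cassette on the caddy floor between the ribs, its width across the caddy (within 0.3 rad; centre within 15 mm in x, 12 mm in y); all at rest and released (x of jar_a in the frame of tray between -0.06 and 0.06 m and y of jar_a in the frame of tray between -0.1 and 0.1 m and z of each of jar_a, jar_b in the frame of tray below 0.01 m and angle between each of jar_a, jar_b, square_bottle, cassette's own z axis and vertical below 0.12 rad and linear speed of each of jar_a, jar_b, square_bottle, cassette below 0.03 m/s and contact force between the fingers and jar_a below 0.1 N and x of jar_b in the frame of tray between -0.06 and 0.06 m and y of jar_b in the frame of tray between -0.1 and 0.1 m and contact force between the fingers and jar_b below 0.1 N and x of square_bottle in the frame of bin between -0.075 and 0.075 m and y of square_bottle in the frame of bin between -0.075 and 0.075 m and z of square_bottle in the frame of bin below 0.011 m and contact force between the fingers and square_bottle below 0.1 N and x of cassette in the frame of caddy between -0.015 and 0.015 m and y of cassette in the frame of caddy between -0.012 and 0.012 m and z of cassette in the frame of caddy below 0.011 m and contact force between the fingers and cassette below 0.1 N and angle between the y axis of cassette and the y axis of caddy, either way round below 0.3 rad); the robot touches nothing.
It fails at once if the cassette tipped over (more than 0.6 rad from upright) (angle between cassette's own z axis and vertical above 0.6 rad).
It fails at once if a bystander displaced by more than 30 mm (distance of any of jar_kept, bottle_kept, pen, pipette, dish from where it was at the start of the episode above 0.03 m).
It also fails if it takes over 72 s, if anything falls off the work surface, if the arm or the gripper's body presses on something with over 40 N, if the wrist force passes 120 N, or if a joint passes its speed limit or range.

### The arm

A 7-joint arm with a two-finger parallel gripper is mounted at the origin on the work surface. World frame = base frame: x ahead of the robot, y to its left, z up, the work surface at z = 0. Lengths are in m, angles in rad, forces in N, time in s.
With the tool pointing down it reaches from about 0.4 to 0.85 m from the base axis. Payload 10.4 kg.
Tool frame: the origin (TCP) lies midway between the tips of the shut fingers; the grasp point (between the pads) lies r.grip_point_offset behind it (r.grip_point_offset is the distance from the TCP to the grasp point, in m); z points along the fingers, y is the line along which they close (so a half turn about z gives the same grasp; the last joint's range is limited). The gripper opens to 87 mm and grips with 3 to 60 N. Pads are 19 mm wide; open, the fingers measure 117 mm over their backs; the gripper's body (75 mm by 190 mm) begins 51 mm behind the grasp point.
Start: joints at [-0.023, 0.332, -0.065, 1.46, 0.022, 1.35, -0.088], TCP at [0.625, 0, 0.223] pointing down, gripper open.
Joint ranges: [-2.6, 2.6], [-0.5, 2.12], [-1.47, 1.34], [0.16, 2.42], [-1.27, 4.41], [0.06, 2.06], [-2.6, 2.6]. Speed limits (rad/s): [2.22, 2.22, 2.79, 2.79, 3.14, 3.14, 3.14].

### API

Orientations are given as a unit quaternion [x, y, z, w].
In Python, from bench import r gives the robot as it stands.
- The arm moves only by the tool play_rows, never from a script. Its arguments are lists of equal length, an entry for each row: "claw": the closure, from 0 (fully open) to 1 (shut); "delta_pos": the shift along the tool's x, y, z scaled (see below), a list of three; "delta_rot": the turn, a rotation vector about the tool's x, y, z scaled (see below), a list of three. A call has 1 to 8 rows; each row shifts and turns the commanded pose from where the row before left it, along the tool's axes as they then stand; what a row does not reach is not made up. The controller multiplies each number of a shift by 200 mm and each number of a turn by pi rad. A row lasts 1/10 s, in which the tool goes at most 50 mm and 8.59 degrees, less where a joint would pass 70% of its speed; a pose out of reach is approached as far as the arm can. A call with a number of a shift or a turn outside -1 to 1 is refused whole. A call with a gripper value outside its range is refused whole. The fingers move at their own pace and stop on an object; "squeeze" is the grip in N (left out, the last holds). Time passes only in rows, so rows that do not move let the fingers close. It gives the time, the measured TCP pose, the force, the opening and the grip force at its end, in the units of the state.
- r.read_state(): the state, without advancing time (a new reading comes with each control period).
- r.camera(name): name is "scene" or "side" or "wrist"; returns a dict with "pixels" (400x640x3 uint8, red, green, blue), "camera_matrix" (3x3 intrinsics, pixels), "cam_to_world" (4x4, takes a point from camera to world coordinates); the wrist camera has in their place "hand_eye" (4x4, takes a point from camera to tool coordinates, whose origin is the TCP and whose axes are the flange's). Camera axes: x right, y up, looking along -z (the intrinsics and any distortion apply to the point x, -y, -z); pixel columns grow to the right and rows downward; lengths in m; the calibration is good to about 2 mm. A picture is of the moment at which its call begins: read the wrist's pose just before it. There is no depth.
- r.close_job(): hands the job in; it is judged then, once.
The state is a dict: "time": time; "joint_positions": joint angles; "joint_vel": joint speeds; "joint_torque": joint torques, N m; "ee_pos": TCP position; "eef_rot": TCP orientation; "ft_force": force on the tool from outside, world axes, zero at the start; "torque": the same for the moment, N m; "width": finger opening in m; "grip_force": force on a finger pad.
Only numpy, scipy, OpenCV 4.12 (cv2) and the standard library are available. Lean on these libraries where they do the work, as an engineer would, in place of code of your own. Each camera call takes 0.05 s, during which the arm holds its last target. There are 200 camera calls.

## Working session

There is one attempt and no reset: what is moved stays moved. The work goes in short steps, Python scripts to look and compute and a tool call to move; the robot and the scene stay as the last step left them, time stands still between calls to the robot, and variables do not carry over. Pictures are saved under pics/ and viewed, at most 10 in all, crops included, and the job is handed in when it is done.

Besides the shell and the picture viewer there is one more tool, called after ">>>" as a command line: name --argument value ..., lists and objects as JSON in quotes. play_rows: Moves the arm, as the interface text tells. Shifts and turns lie within -1 to 1; 1 stands for 200 mm of shift or pi rad of turn. Its arguments: {"type":"object","properties":{"claw":{"type":"array"},"delta_pos":{"type":"array"},"delta_rot":{"type":"array"},"squeeze":{"type":"number"}},"required":["claw","delta_pos","delta_rot"]}

```bash
mkdir -p pics; python3 - <<'E'
from bench import r
import cv2,pickle
s=r.read_state();print(s,r.grip_point_offset)
d={}
for n in ("scene","side","wrist"):
    c=r.camera(n);d[n]=c;cv2.imwrite(f"pics/{n}0.png",cv2.cvtColor(c["pixels"],cv2.COLOR_RGB2BGR));print(n,{k:v for k,v in c.items() if k!="pixels"})
pickle.dump(d,open("c0.pkl","wb"))
E
```

```text
{'time': 0.0, 'joint_positions': array([-0.02260386,  0.33286355, -0.06472867,  1.46095114,  0.021608  ,
        1.34989599, -0.08846628]), 'joint_vel': array([ 4.14781906e-04,  1.61726867e-04,  2.22584885e-05,  3.04392831e-04,
       -8.71756676e-04, -1.54702518e-04,  1.31699579e-04]), 'joint_torque': array([-1.20520472e-04, -6.23245955e+01,  2.44190963e-02, -3.89891267e+01,
       -6.13984605e-02,  3.97891912e-02,  1.87085252e-04]), 'ee_pos': array([6.24608386e-01, 1.07081289e-05, 2.21754520e-01]), 'eef_rot': array([ 7.07075618e-01,  7.07137586e-01, -5.25192059e-04, -4.79242500e-04]), 'ft_force': array([ 1.0719001 , -0.28363979,  0.90358215]), 'torque': array([-0.02392106, -0.0319268 , -0.02726643]), 'grip_force': 0.0, 'width': 0.08725588742692922} 0.0187
scene {'camera_matrix': array([[474.41530846,   0.        , 316.52331671],
       [  0.        , 474.41530846, 198.55518292],
       [  0.        ,   0.        ,   1.        ]]), 'cam_to_world': array([[ 0.83633463, -0.42770918,  0.34294205,  0.94966384],
       [ 0.54816853,  0.64391746, -0.53374298, -0.58928456],
       [ 0.0074
[... 381 characters left out ...]
52, -0.46180469,  0.573069  ,  0.58454663],
       [-0.00567035,  0.78189356,  0.62338617,  0.63151062],
       [ 0.        ,  0.        ,  0.        ,  1.        ]])}
wrist {'camera_matrix': array([[280.08019187,   0.        , 314.80888516],
       [  0.        , 280.08019187, 204.76411631],
       [  0.        ,   0.        ,   1.        ]]), 'hand_eye': array([[ 8.00783243e-04,  9.64320435e-01,  2.64736580e-01,
         7.12943461e-02],
       [ 9.99999674e-01, -7.45739666e-04, -3.08423503e-04,
         9.29510153e-04],
       [-9.99945180e-05,  2.64736741e-01, -9.64320718e-01,
        -1.62482787e-01],
       [ 0.00000000e+00,  0.00000000e+00,  0.00000000e+00,
         1.00000000e+00]])}
```

View pics/scene0.png

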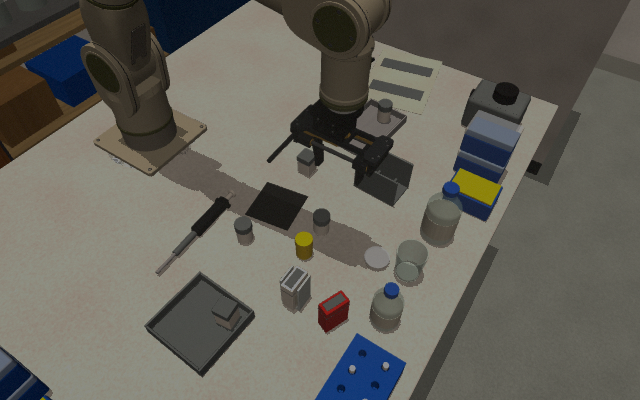

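View pics/side0.png

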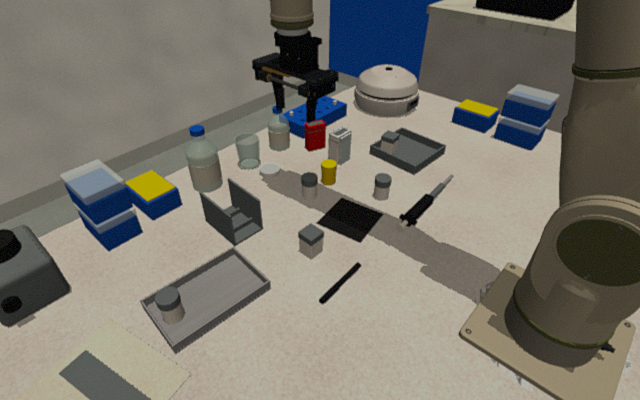

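Both views show the whole bench. In the scene view, the jars are at about (243,230) and (321,221), the yellow decoy at (304,245), and the square bottle at (306,162). The cassette in its stand is at (295,288), the bin at (200,323), the mat at (277,206), the caddy at (384,175) and the tray behind the gripper. I'll enlarge both.

```bash
python3 - <<'E'
import cv2,numpy as np
def crop(n,x0,y0,w,h,s,out):
    i=cv2.imread(f"pics/{n}.png")[y0:y0+h,x0:x0+w]
    i=cv2.resize(i,None,fx=s,fy=s,interpolation=cv2.INTER_CUBIC)
    i=(255*(i/255.)**0.7).astype(np.uint8)
    for k in range(0,w,20): cv2.putText(i,str(x0+k),(int(k*s),8),0,.3,(0,0,255),1); cv2.line(i,(int(k*s),0),(int(k*s),i.shape[0]),(0,0,255) ,1) if 0 else cv2.line(i,(int(k*s),10),(int(k*s),16),(0,0,255),1)
    for k in range(0,h,20): cv2.putText(i,str(y0+k),(0,int(k*s)+3),0,.3,(0,0,255),1)
    cv2.imwrite(f"pics/{out}.png",i)
crop("side0",135,110,320,240,2.5,"s1")
crop("scene0",140,140,280,240,2.5,"c1")
E
```

```text
(no output)
```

View pics/s1.png

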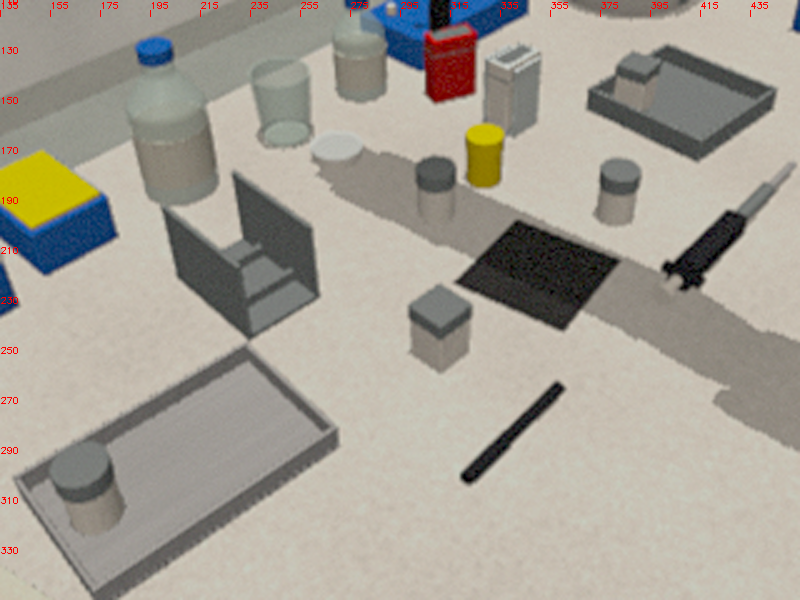

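View pics/c1.png

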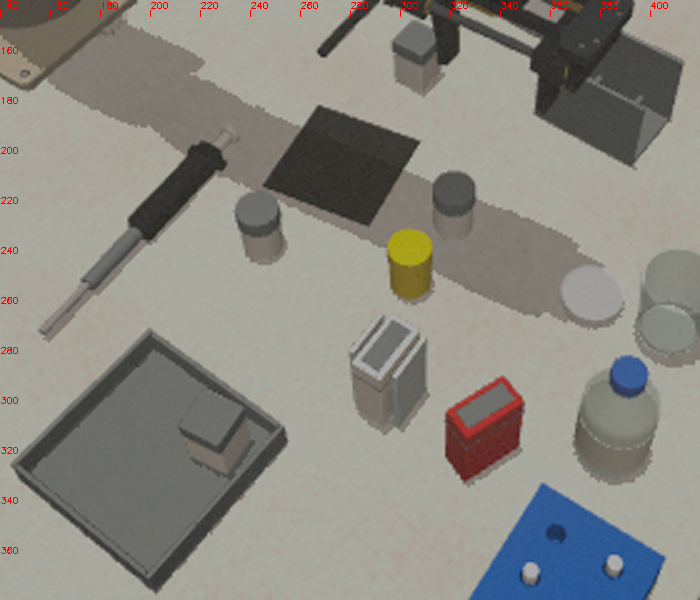

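The crops resolve the features I need: jars with cap-top centres at about (436,170) and (620,170) in the side crop, plus the bottle top, the corners of the mat, bin and tray, and the caddy wall tops. Next I'll project them onto their known heights.

```bash
cat > h.py <<'E'
import numpy as np,pickle
def ray(c,u,v,T=None):
    K=c["camera_matrix"];T=c["cam_to_world"] if T is None else T
    d=T[:3,:3]@np.array([(u-K[0,2])/K[0,0],-(v-K[1,2])/K[1,1],-1]);return T[:3,3],d
def onz(c,u,v,z,T=None):
    o,d=ray(c,u,v,T);return (o+d*(z-o[2])/d[2])[:2]
E
python3 - <<'E'
from h import *
d=pickle.load(open("c0.pkl","rb"))
S=lambda p,z:onz(d["side"],135+(p[0])/2.5,110+(p[1])/2.5,z)
C=lambda p,z:onz(d["scene"],140+p[0]/2.5,140+p[1]/2.5,z)
f=lambda a:np.round(np.array(a)*1000).astype(int).tolist()
for n,s,c,z in [("jarN",(436,171),(454,188),.06),("jarP",(620,172),(258,208),.06),("yellow",(486,136),(410,246),.06),("sq",(440,309),(415,41),.06),("dish",(337,147),(592,294),.015)]:
    print(n,f(S(s,z)),f(C(c,z)))
def poly(n,F,pts,z):
    P=np.array([F(p,z) for p in pts]);e=np.diff(np.vstack([P,P[:1]]),axis=0)
    print(n,f(P.mean(0)),f(P),"len",f(np.linalg.norm(e,axis=1)),"ang",np.round(np.degrees(np.arctan2(e[:,1],e[:,0])),1))
poly("matS",S,[(518,220),(620,262),(564,328),(457,283)],0)
poly("matC",C,[(319,106),(420,141),(370,226),(263,187)],0)
poly("binS",S,[(588,92),(667,45),(775,92),(698,145)],.03)
poly("binC",C,[(150,330),(287,432),(155,578),(12,463)],.03)
poly("sqS",S,[(440,285),(471,308),(441,333),(409,312)],.06)
poly("sqC",C,[(412,22),(440,35),(419,60),(391,45)],.06)
poly("trayS",S,[(15,478),(247,346),(338,432),(98,590)],.025)
poly("caddyS",S,[(163,207),(247,267),(312,230),(234,172)],.088)
poly("casC",C,[(387,315),(420,333),(386,377),(351,352)],.09)
poly("casS",S,[(485,80),(500,86),(539,52),(523,43)],.09)
print("keptsq top",f(C((215,412),.065)),f(S((637,66),.065)),"keptjar",f(S((81,465),.064)))
print("pen",f(S((468,478),.006)),f(S((560,386),.006)),"pip",f(S((680,275),.02)),f(S((740,215),.02)),f(S((792,166),.02)))
print("red",f(C((485,405),.084)),"bottle",f(C((615,470),0)))
E
```

```text
jarN [581, -2] [593, -12]
jarP [444, -123] [454, -132]
yellow [585, -83] [596, -89]
sq [443, 143] [454, 128]
dish [738, -8] [748, -15]
matS [451, -7] [[517, -56], [401, -71], [386, 39], [499, 59]] len [117, 111, 114, 116] ang [-172.4   97.7   10.   -81. ]
matC [458, -9] [[390, 40], [506, 59], [526, -57], [409, -78]] len [118, 119, 119, 119] ang [   9.4  -80.5 -170.2   98.9]
binS [506, -344] [[586, -269], [580, -430], [424, -416], [432, -259]] len [160, 157, 157, 154] ang [-92.2 175.   87.   -3.9]
binC [518, -357] [[442, -274], [604, -285], [594, -437], [433, -430]] len [162, 152, 161, 156] ang [ -3.7 -93.7 177.8  86.6]
sqS [443, 143] [[464, 120], [425, 124], [423, 163], [460, 163]] len [39, 39, 37, 42] ang [174.6  92.1  -0.4 -85.1]
sqC [454, 129] [[436, 150], [471, 150], [473, 108], [437, 110]] len [35, 42, 36, 40] ang [  0.5 -87.6 177.3  91.2]
trayS [506, 367] [[580, 464], [560, 260], [433, 272], [453, 473]] len [205, 127, 202, 127] ang [-95.6 174.9  84.3  -4. ]
caddyS [637, 198] [[700, 234], [578, 236], [574, 166], [695, 157]] len [122, 70, 121, 78] ang [179.5 -92.6  -4.2  86.9]
casC [646, -198] [[631, -175], [664, -174], [664, -223], [627, -220]] len [33, 49, 37, 45] ang [  1.6 -90.2 175.5  84.3]
casS [627, -176] [[628, -130], [608, -131], [623, -218], [650, -223]] len [20, 88, 27, 95] ang [-176.7  -80.    -9.5  103.4]
keptsq top [558, -315] [546, -305] keptjar [520, 435]
pen [338, 225] [343, 102] pip [337, -73] [342, -192] [343, -305]
red [742, -197] bottle [846, -149]
```

```bash
python3 - <<'E'
import cv2,numpy as np
i=cv2.imread("pics/wrist0.png");i=cv2.resize(i,(800,500),interpolation=cv2.INTER_CUBIC)
cv2.imwrite("pics/w1.png",(255*(i/255.)**0.6).astype(np.uint8))
E
```

```text
(no output)
```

View pics/w1.png

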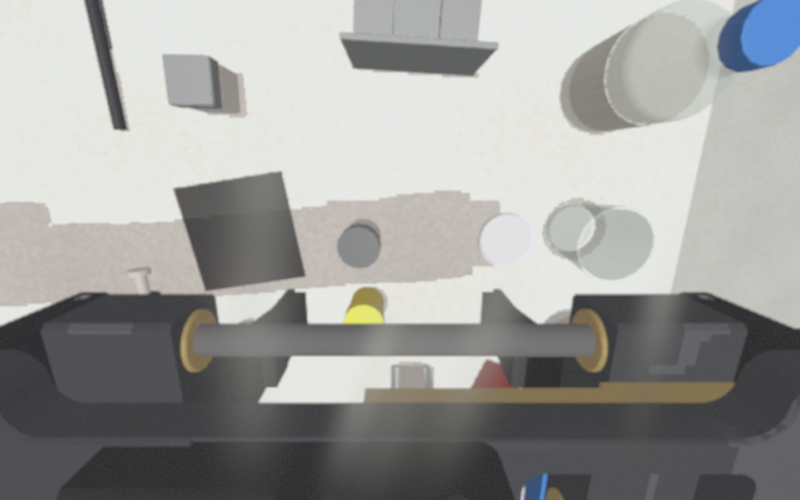

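The wrist view shows the bottle top centred at (190,81), a jar cap at (358,244), the mat, the caddy's near wall top from (340,34) to (497,45), and the dish at (505,240). I'll check these against the other cameras.

```bash
cat >> h.py <<'E'
from scipy.spatial.transform import Rotation as Rn
def wT(c,s):
    A=np.eye(4);A[:3,:3]=Rn.from_quat(s["eef_rot"]).as_matrix();A[:3,3]=s["ee_pos"];return A@c["hand_eye"]
E
python3 - <<'E'
from h import *
d=pickle.load(open("c0.pkl","rb"))
s={"eef_rot":[ 7.07075618e-01,  7.07137586e-01, -5.25192059e-04, -4.79242500e-04],"ee_pos":[.6246,0,.22175]}
c=d["wrist"];T=wT(c,s);print(T[:3,3])
W=lambda p,z:np.round(1000*onz(c,p[0]*.8,p[1]*.8,z,T)).tolist()
print("sq",W((190,81),.06),[W(p,.06) for p in [(163,55),(212,55),(217,108),(167,106)]])
print("jarN",W((358,244),.06));print("mat",[W(p,0) for p in [(175,188),(281,172),(304,275),(206,290)]])
print("cad",W((340,34),.088),W((497,45),.088),W((354,69),0),W((475,75),0),"dish",W((505,240),.015))
print("cas/stand",[W(p,.09) for p in [(391,364),(432,364)]], "yel",W((364,318),.06))
E
```

```text
[0.62575406 0.071305   0.38422667]
sq [453.0, 135.0] [[434.0, 155.0], [475.0, 155.0], [473.0, 114.0], [430.0, 116.0]]
jarN [592.0, -6.0]
mat [[389.0, 42.0], [505.0, 59.0], [522.0, -57.0], [406.0, -76.0]]
cad [585.0, 162.0] [703.0, 155.0] [586.0, 158.0] [706.0, 153.0] dish [746.0, -12.0]
cas/stand [[623.0, -116.0], [662.0, -116.0]] yel [596.0, -83.0]
```

The wrist view gives jar (591,-7), bottle (452,135) and mat (456,-8). These sit between the other two cameras and match the known sizes. First I'll pick the near jar by its cap.

>>> play_rows --claw '[0,0,0,0,0,0]' --delta_pos '[[-0.02,-0.08,0.18],[-0.015,-0.085,0.19],[0,0,0.19],[0,0,0.19],[0,0,0.19],[0,0,0]]' --delta_rot '[[0,0,0],[0,0,0],[0,0,0],[0,0,0],[0,0,0],[0,0,0]]' --squeeze 20

```text
time: 0.75
ee_pos: [0.588, -0.0071, 0.0295]
eef_rot: [0.707, 0.707, -0.003, -0.003]
ft_force: [-0.8, -0.0, -0.4]
width: 0.087
grip_force: 0.0
```

>>> play_rows --claw '[1,1,1,1,1]' --delta_pos '[[0,0,0],[0,0,0],[0,0,0],[0,0,0],[0,0,0]]' --delta_rot '[[0,0,0],[0,0,0],[0,0,0],[0,0,0],[0,0,0]]'

```text
time: 1.25
ee_pos: [0.5925, -0.007, 0.0355]
eef_rot: [0.707, 0.707, 0.001, 0.0]
ft_force: [-0.8, 0.4, -0.5]
width: 0.055
grip_force: 0.0
```

>>> play_rows --claw '[1,1,1,1,1]' --delta_pos '[[0,0,0],[0,0,0],[0,0,0],[0,0,0],[0,0,0]]' --delta_rot '[[0,0,0],[0,0,0],[0,0,0],[0,0,0],[0,0,0]]'

```text
time: 1.75
ee_pos: [0.5921, -0.007, 0.0347]
eef_rot: [0.707, 0.707, 0.0, 0.0]
ft_force: [-0.8, -1.2, 2.9]
width: 0.0414
grip_force: 19.9
```

>>> play_rows --claw '[1,1,1,1,1,1,1,1]' --delta_pos '[[0,0,-0.15],[0,0,-0.2],[0.15,-0.04,-0.15],[0.21,-0.05,0],[0.21,-0.05,0],[0.21,-0.05,0],[0.21,-0.05,0],[0.21,-0.05,0]]' --delta_rot '[[0,0,0],[0,0,0],[0,0,0],[0,0,0],[0,0,0],[0,0,0],[0,0,0],[0,0,0]]'

```text
time: 2.55
ee_pos: [0.5333, 0.2345, 0.1344]
eef_rot: [0.707, 0.707, -0.0, 0.0]
ft_force: [1.0, -0.2, -1.4]
width: 0.0414
grip_force: 20.0
```

>>> play_rows --claw '[1,1,1,1,1]' --delta_pos '[[0.21,-0.05,0],[0.21,-0.05,0],[0.2,0,0],[0,0,0],[0,0,0]]' --delta_rot '[[0,0,0],[0,0,0],[0,0,0],[0,0,0],[0,0,0]]'

```text
time: 3.05
ee_pos: [0.5134, 0.3578, 0.1338]
eef_rot: [0.706, 0.708, -0.0, -0.0]
ft_force: [0.3, -0.6, -0.8]
width: 0.0414
grip_force: 20.0
```

```bash
python3 - <<'E'
from bench import r
import cv2,pickle,numpy as np
s=r.read_state();c=r.camera("wrist");pickle.dump((s,c),open("w2.pkl","wb"));print(s["ee_pos"],s["width"])
i=cv2.cvtColor(c["pixels"],cv2.COLOR_RGB2BGR);i=cv2.resize(i,(800,500),interpolation=cv2.INTER_CUBIC)
cv2.imwrite("pics/w2.png",(255*(i/255.)**0.6).astype(np.uint8))
E
```

```text
[0.51338917 0.35781053 0.13384471] 0.041404642019330945
```

View pics/w2.png

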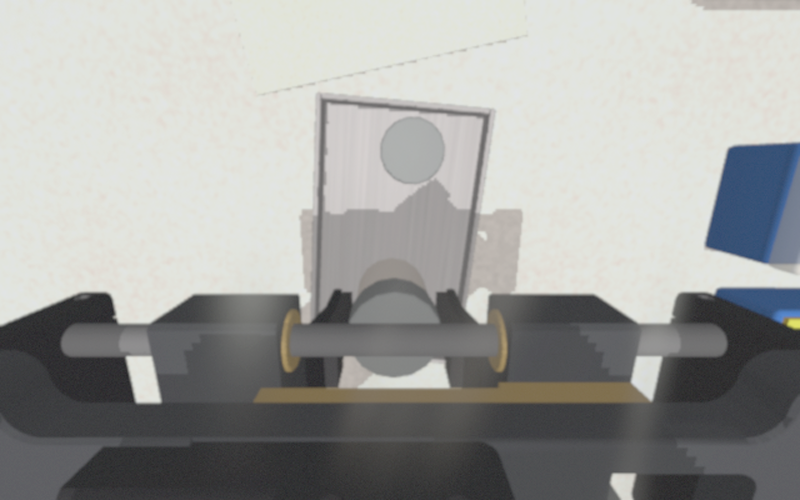

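The held jar is over the tray. The tray's far corners are at (319,94) and (494,111), and the kept jar's top is at (412,150).

```bash
python3 - <<'E'
from h import *
s,c=pickle.load(open("w2.pkl","rb"));T=wT(c,s)
W=lambda p,z:onz(c,p[0]*.8,p[1]*.8,z,T)
a,b=W((319,94),.025),W((494,111),.025);u=(b-a)/np.linalg.norm(b-a);n=np.array([u[1],-u[0]])
print(a,b,np.linalg.norm(b-a),np.degrees(np.arctan2(u[1],u[0])),"centre",(a+b)/2+n*.105,"kept",W((412,150),.064),"edges",W((315,280),.025),W((470,280),.025))
E
```

```text
[0.46085714 0.47418164] [0.58650992 0.46323316] 0.12612886237737744 -4.979767679035798 centre [0.51456912 0.36410373] kept [0.52587029 0.43513466] edges [0.45005586 0.33394511] [0.57702352 0.33433029]
```

>>> play_rows --claw '[1,1,1,1,1,0.2,0.2,0.2]' --delta_pos '[[0,0,0.15],[0,0,0.2],[0,0,0.1],[0,0,0.02],[0,0,0],[0,0,0],[0,0,0],[0,0,0]]' --delta_rot '[[0,0,0],[0,0,0],[0,0,0],[0,0,0],[0,0,0],[0,0,0],[0,0,0],[0,0,0]]'

```text
time: 3.9
ee_pos: [0.5146, 0.3571, 0.0415]
eef_rot: [0.707, 0.707, 0.001, 0.0]
ft_force: [-0.1, -0.2, 0.4]
width: 0.0579
grip_force: 0.0
```

>>> play_rows --claw '[0.2,0.2,0,0,0,0,0,0]' --delta_pos '[[0,0,-0.1],[0,0,-0.2],[-0.15,-0.03,-0.12],[-0.22,-0.03,0],[-0.22,-0.03,0],[-0.22,-0.03,0],[-0.22,-0.03,0],[-0.22,-0.03,0]]' --delta_rot '[[0,0,0],[0,0,0],[0,0,0],[0,0,0],[0,0,0],[0,0,0],[0,0,0],[0,0,0]]'

```text
time: 4.7
ee_pos: [0.4778, 0.1053, 0.1252]
eef_rot: [0.707, 0.707, 0.001, 0.0]
ft_force: [0.6, -0.4, 1.2]
width: 0.0868
grip_force: 0.0
```

>>> play_rows --claw '[0,0,0,0,0,0,0,0]' --delta_pos '[[-0.22,-0.03,0],[-0.22,-0.03,0],[-0.22,-0.03,0],[-0.22,-0.03,0],[-0.2,-0.02,0],[-0.09,0,0],[0,0,0],[0,0,0]]' --delta_rot '[[0,0,0],[0,0,0],[0,0,0],[0,0,0],[0,0,0],[0,0,0],[0,0,0],[0,0,0]]'

```text
time: 5.5
ee_pos: [0.4502, -0.1265, 0.1249]
eef_rot: [0.707, 0.707, 0.0, 0.0]
ft_force: [-0.1, 0.9, 0.3]
width: 0.087
grip_force: 0.0
```

>>> play_rows --claw '[0,0,0,0,1,1,1,1]' --delta_pos '[[0,0.01,0.15],[0,0,0.2],[0,0,0.1],[0,0,0],[0,0,0],[0,0,0],[0,0,0],[0,0,0]]' --delta_rot '[[0,0,0],[0,0,0],[0,0,0],[0,0,0],[0,0,0],[0,0,0],[0,0,0],[0,0,0]]'

```text
time: 6.3
ee_pos: [0.4527, -0.127, 0.0355]
eef_rot: [0.707, 0.707, 0.001, 0.001]
ft_force: [1.1, 0.5, 0.5]
width: 0.0629
grip_force: 0.0
```

>>> play_rows --claw '[1,1,1,1,1,1]' --delta_pos '[[0,0,0],[0,0,0],[0,0,0],[0,0,0],[0,0,0],[0,0,0]]' --delta_rot '[[0,0,0],[0,0,0],[0,0,0],[0,0,0],[0,0,0],[0,0,0]]'

```text
time: 6.9
ee_pos: [0.452, -0.127, 0.0346]
eef_rot: [0.707, 0.707, 0.0, 0.0]
ft_force: [-0.2, -0.1, 2.0]
width: 0.0412
grip_force: 19.9
```

>>> play_rows --claw '[1,1,1,1,1,1,1,1]' --delta_pos '[[0,0,-0.15],[0,0,-0.2],[0.12,0.03,-0.15],[0.22,0.03,0],[0.22,0.03,0],[0.22,0.03,0],[0.22,0.03,0],[0.22,0.03,0]]' --delta_rot '[[0,0,0],[0,0,0],[0,0,0],[0,0,0],[0,0,0],[0,0,0],[0,0,0],[0,0,0]]'

```text
time: 7.7
ee_pos: [0.4879, 0.1188, 0.1345]
eef_rot: [0.707, 0.707, 0.0, 0.0]
ft_force: [1.0, 0.0, -0.8]
width: 0.0416
grip_force: 20.0
```

>>> play_rows --claw '[1,1,1,1,1,1,1,1]' --delta_pos '[[0.22,0.03,0],[0.22,0.03,0],[0.22,0.03,0],[0.22,0.015,0],[0.025,0,0.1],[0,0,0.2],[0,0,0.15],[0,0,0]]' --delta_rot '[[0,0,0],[0,0,0],[0,0,0],[0,0,0],[0,0,0],[0,0,0],[0,0,0],[0,0,0]]'

```text
time: 8.5
ee_pos: [0.5064, 0.2968, 0.0406]
eef_rot: [0.707, 0.707, -0.003, -0.001]
ft_force: [0.7, -0.6, -0.3]
width: 0.0415
grip_force: 20.0
```

>>> play_rows --claw '[1,1,0.2,0.2,0.2,0.2]' --delta_pos '[[0,0,0.02],[0,0,0],[0,0,0],[0,0,0],[0,0,0],[0,0,0]]' --delta_rot '[[0,0,0],[0,0,0],[0,0,0],[0,0,0],[0,0,0],[0,0,0]]'

```text
time: 9.1
ee_pos: [0.5092, 0.2981, 0.041]
eef_rot: [0.707, 0.707, 0.0, 0.0]
ft_force: [0.7, -0.3, -0.1]
width: 0.0648
grip_force: 0.0
```

>>> play_rows --claw '[0.2,0.2,0,0,0,0,0,0]' --delta_pos '[[0,0,-0.1],[0,0,-0.2],[-0.17,-0.06,-0.12],[-0.22,-0.08,0],[-0.22,-0.08,0],[-0.205,-0.065,0],[0,0,0],[0,0,0]]' --delta_rot '[[0,0,0],[0,0,0],[0,0,0],[0,0,0],[0,0,0],[0,0,0],[0,0,0],[0,0,0]]'

```text
time: 9.9
ee_pos: [0.4522, 0.1344, 0.1251]
eef_rot: [0.708, 0.706, 0.001, 0.0]
ft_force: [0.2, 1.2, 0.5]
width: 0.0865
grip_force: 0.0
```

>>> play_rows --claw '[0,0,0,0,1,1,1,1]' --delta_pos '[[0,0,0.15],[0,0,0.2],[0,0,0.1],[0,0,0],[0,0,0],[0,0,0],[0,0,0],[0,0,0]]' --delta_rot '[[0,0,0],[0,0,0],[0,0,0],[0,0,0],[0,0,0],[0,0,0],[0,0,0],[0,0,0]]'

```text
time: 10.7
ee_pos: [0.4527, 0.1353, 0.0355]
eef_rot: [0.707, 0.707, 0.001, 0.0]
ft_force: [-0.2, -0.8, -0.2]
width: 0.0632
grip_force: 0.0
```

>>> play_rows --claw '[1,1,1,1,1,1,1]' --delta_pos '[[0,0,0],[0,0,0],[0,0,0],[0,0,0],[0,0,0],[0,0,0],[0,0,0]]' --delta_rot '[[0,0,0],[0,0,0],[0,0,0],[0,0,0],[0,0,0],[0,0,0],[0,0,0]]'

```text
time: 11.4
ee_pos: [0.452, 0.135, 0.0346]
eef_rot: [0.707, 0.707, 0.0, 0.0]
ft_force: [-1.9, 0.5, 3.8]
width: 0.0401
grip_force: 19.9
```

>>> play_rows --claw '[1,1,1,1,1,1,1,1]' --delta_pos '[[0,0,-0.15],[0,0,-0.2],[-0.18,0.015,-0.15],[-0.22,0.015,0],[-0.22,0.015,0],[-0.22,0.015,0],[-0.22,0.015,0],[-0.22,0.015,0]]' --delta_rot '[[0,0,0],[0,0,0],[0,0,0],[0,0,0],[0,0,0],[0,0,0],[0,0,0],[0,0,0]]'

```text
time: 12.2
ee_pos: [0.4698, -0.1228, 0.1345]
eef_rot: [0.707, 0.707, 0.0, 0.0]
ft_force: [1.2, 0.2, -1.4]
width: 0.0399
grip_force: 19.9
```

>>> play_rows --claw '[1,1,1,1,1,1,1,1]' --delta_pos '[[-0.22,0.015,0],[-0.22,0.015,0],[-0.22,0.015,0],[-0.22,0.015,0],[-0.22,0.01,0],[-0.21,0,0],[0,0,0],[0,0,0]]' --delta_rot '[[0,0,0],[0,0,0],[0,0,0],[0,0,0],[0,0,0],[0,0,0],[0,0,0],[0,0,0]]'

```text
time: 13.0
ee_pos: [0.4834, -0.3837, 0.1337]
eef_rot: [0.708, 0.706, -0.0, -0.001]
ft_force: [0.1, 0.7, -1.3]
width: 0.0396
grip_force: 19.9
```

```bash
python3 - <<'E'
from bench import r
import cv2,pickle,numpy as np
s=r.read_state();c=r.camera("wrist");pickle.dump((s,c),open("w3.pkl","wb"));print(s["ee_pos"],s["width"])
i=cv2.cvtColor(c["pixels"],cv2.COLOR_RGB2BGR);i=cv2.resize(i,(800,500),interpolation=cv2.INTER_CUBIC)
cv2.imwrite("pics/w3.png",(255*(i/255.)**0.6).astype(np.uint8))
E
```

```text
[ 0.48338135 -0.38373435  0.13370914] 0.03957750427060598
```

View pics/w3.png

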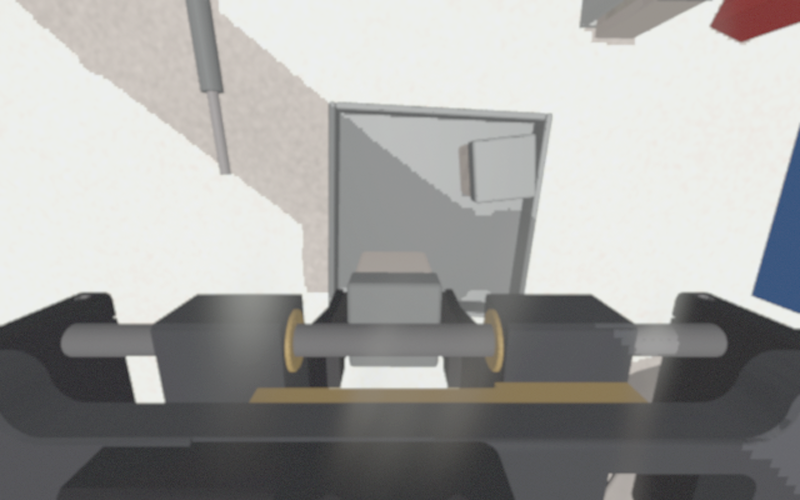

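The bottle is over the bin, with the bin's far corners at (332,103) and (550,115) and the kept bottle clear at (503,168).

```bash
python3 - <<'E'
from h import *
s,c=pickle.load(open("w3.pkl","rb"));T=wT(c,s)
W=lambda p,z:onz(c,p[0]*.8,p[1]*.8,z,T)
a,b=W((332,103),.03),W((550,115),.03);u=(b-a)/np.linalg.norm(b-a);n=np.array([u[1],-u[0]])
print(a,b,np.linalg.norm(b-a),np.degrees(np.arctan2(u[1],u[0])),"centre",(a+b)/2+n*.08,"kept",W((504,168),.065))
E
```

```text
[ 0.44108928 -0.27374745] [ 0.59547693 -0.28182859] 0.1545990004668633 -2.9963094643541304 centre [ 0.51410137 -0.35767865] kept [ 0.55516066 -0.3175303 ]
```

>>> play_rows --claw '[1,1,1,1,1,0.2,0.2,0.2]' --delta_pos '[[0,0,0.15],[0,0,0.2],[0,0,0.1],[0,0,0.015],[0,0,0],[0,0,0],[0,0,0],[0,0,0]]' --delta_rot '[[0,0,0],[0,0,0],[0,0,0],[0,0,0],[0,0,0],[0,0,0],[0,0,0],[0,0,0]]'

```text
time: 13.85
ee_pos: [0.4846, -0.3833, 0.0427]
eef_rot: [0.707, 0.707, 0.0, 0.001]
ft_force: [0.9, 0.7, 0.4]
width: 0.0565
grip_force: 0.0
```

>>> play_rows --claw '[0.2,0.2,0,0,0,0,0,0]' --delta_pos '[[0,0,-0.15],[0,0,-0.2],[0,0,-0.2],[0.1,0.05,-0.2],[0.22,0.07,0],[0.22,0.07,0],[0.22,0.07,0],[0.22,0.07,0]]' --delta_rot '[[0,0,0],[0,0,0],[0,0,0],[0,0,0],[0,0,0],[0,0,0],[0,0,0],[0,0,0]]'

```text
time: 14.65
ee_pos: [0.5504, -0.1853, 0.1924]
eef_rot: [0.707, 0.707, 0.0, 0.001]
ft_force: [1.1, 0.1, 0.7]
width: 0.0869
grip_force: 0.0
```

>>> play_rows --claw '[0,0,0,0,0,0,0,0]' --delta_pos '[[0,0,0],[0,0,0],[0,0,0],[0,0,0],[0,0,0],[0,0,0],[0,0,0],[0,0,0]]' --delta_rot '[[0,0,0.04],[0,0,0.045],[0,0,0.045],[0,0,0.045],[0,0,0.045],[0,0,0.045],[0,0,0.045],[0,0,0.045]]'

```text
time: 15.45
ee_pos: [0.5501, -0.187, 0.1921]
eef_rot: [0.975, 0.223, 0.0, 0.0]
ft_force: [0.1, 0.4, -0.3]
width: 0.0869
grip_force: 0.0
```

>>> play_rows --claw '[0,0,0,0,0]' --delta_pos '[[0,0,0],[0,0,0],[0,0,0],[0,0,0],[0,0,0]]' --delta_rot '[[0,0,0.045],[0,0,0.045],[0,0,0.045],[0,0,0.01],[0,0,0]]'

```text
time: 15.95
ee_pos: [0.5501, -0.187, 0.1921]
eef_rot: [1.0, -0.0, 0.0, 0.0]
ft_force: [0.3, -0.3, -0.0]
width: 0.087
grip_force: 0.0
```

```bash
python3 - <<'E'
from bench import r
import cv2,pickle,numpy as np
s=r.read_state();c=r.camera("wrist");pickle.dump((s,c),open("w4.pkl","wb"));print(s["ee_pos"],s["eef_rot"],s["joint_positions"])
i=cv2.cvtColor(c["pixels"],cv2.COLOR_RGB2BGR)[:300];i=cv2.resize(i[0:260,150:490],None,fx=2.3,fy=2.3,interpolation=cv2.INTER_CUBIC)
cv2.imwrite("pics/w4.png",(255*(i/255.)**0.8).astype(np.uint8));print(i.shape)
E
```

```text
[ 0.55014083 -0.18702309  0.1920944 ] [ 9.99999890e-01 -1.84794219e-04  4.27913730e-04  5.97626841e-05] [-0.01791026  0.25413218  0.31693953  1.64147437 -0.08257081  1.25828602
 -1.2563061 ]
(598, 782, 3)
```

View pics/w4.png

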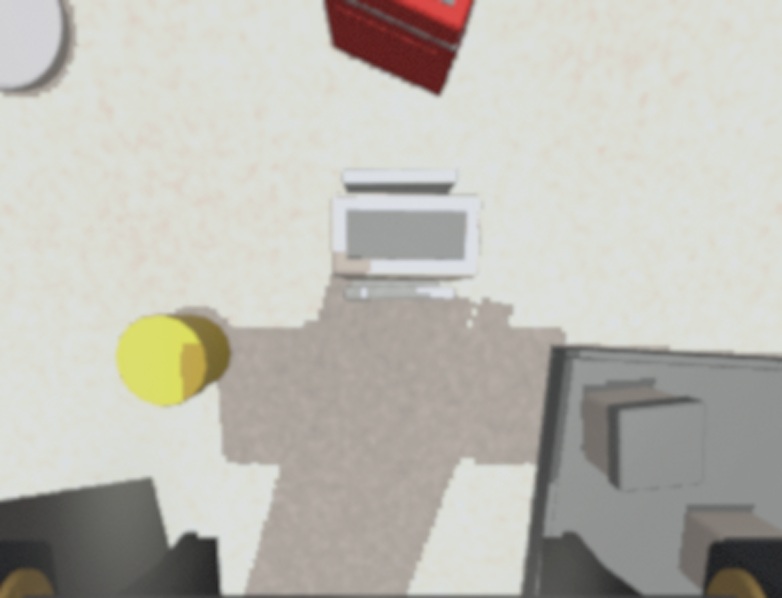

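The stand is clearly visible: cassette top corners at (332,196), (480,196), (476,276) and (333,276), wall tops at y=170 and y=290, and almost no yaw.

```bash
python3 - <<'E'
from h import *
s,c=pickle.load(open("w4.pkl","rb"));T=wT(c,s)
W=lambda p,z:np.round(1000*onz(c,150+p[0]/2.3,p[1]/2.3,z,T),1)
P=np.array([W(p,.09) for p in [(332,196),(480,196),(476,276),(333,276)]]);print(P.tolist(),P.mean(0))
print([W(p,.088).tolist() for p in [(343,170),(456,170),(345,284),(455,284)]])
E
```

```text
[[659.6, -170.1], [659.6, -226.6], [630.4, -226.2], [630.3, -169.9]] [ 644.975 -198.2  ]
[[669.0, -174.3], [669.1, -217.3], [627.4, -174.5], [627.4, -218.3]]
```

>>> play_rows --claw '[0,0,0,0,0,0,0,0]' --delta_pos '[[0.15,0.025,0],[0.2,0.03,0],[0.125,0,0],[0,0,0],[0,0,0.15],[0,0,0.2],[0,0,0.2],[0,0,0.1]]' --delta_rot '[[0,0,0],[0,0,0],[0,0,0],[0,0,0],[0,0,0],[0,0,0],[0,0,0],[0,0,0]]'

```text
time: 16.8
ee_pos: [0.6426, -0.1975, 0.0581]
eef_rot: [1.0, 0.0, -0.002, -0.001]
ft_force: [0.1, -0.5, 0.4]
width: 0.0871
grip_force: 0.0
```

>>> play_rows --claw '[0,0,1,1,1,1,1,1]' --delta_pos '[[0,0,0.1],[0,0,0],[0,0,0],[0,0,0],[0,0,0],[0,0,0],[0,0,0],[0,0,0]]' --delta_rot '[[0,0,0],[0,0,0],[0,0,0],[0,0,0],[0,0,0],[0,0,0],[0,0,0],[0,0,0]]' --squeeze 25

```text
time: 17.6
ee_pos: [0.6454, -0.198, 0.0423]
eef_rot: [1.0, 0.0, 0.0, 0.0]
ft_force: [-0.7, 0.6, 4.5]
width: 0.0582
grip_force: 25.0
```

>>> play_rows --claw '[1,1,1,1,1,1,1,1]' --delta_pos '[[0,0,-0.08],[0,0,-0.15],[0,0,-0.15],[0,0,-0.15],[0,0,-0.03],[-0.1,-0.1,0],[-0.15,-0.15,0],[-0.15,-0.15,0]]' --delta_rot '[[0,0,0],[0,0,0],[0,0,0],[0,0,0],[0,0,0],[0,0,0],[0,0,0],[0,0,0]]'

```text
time: 18.4
ee_pos: [0.5636, -0.1173, 0.153]
eef_rot: [1.0, -0.0, -0.0, 0.0]
ft_force: [0.6, 0.8, -0.9]
width: 0.0581
grip_force: 25.0
```

>>> play_rows --claw '[1,1,1,1,1,1,1]' --delta_pos '[[-0.15,-0.15,0],[-0.15,-0.15,0],[-0.15,-0.15,0],[-0.1,-0.1,0],[0,0,0],[0,0,0],[0,0,0]]' --delta_rot '[[0,0,0],[0,0,0],[0,0,0],[0,0,0],[0,0,0],[0,0,0],[0,0,0]]'

```text
time: 19.1
ee_pos: [0.4555, -0.0088, 0.1536]
eef_rot: [1.0, -0.001, 0.0, 0.0]
ft_force: [-0.5, 0.3, -1.2]
width: 0.0581
grip_force: 25.0
```

>>> play_rows --claw '[1,1,1,1,1,1,1,1]' --delta_pos '[[0,0,0.1],[0,0,0.15],[0,0,0.15],[0,0,0.1],[0,0,0.05],[0,0,0],[0,0,0],[0,0,0.01]]' --delta_rot '[[0,0,0],[0,0,0],[0,0,0],[0,0,0],[0,0,0],[0,0,0],[0,0,0],[0,0,0]]'

```text
time: 19.9
ee_pos: [0.4562, -0.0081, 0.0428]
eef_rot: [1.0, -0.0, 0.001, -0.0]
ft_force: [0.3, -0.5, -1.2]
width: 0.0582
grip_force: 25.0
```

>>> play_rows --claw '[1,1,1,1]' --delta_pos '[[0,0,0.01],[0,0,0.005],[0,0,0],[0,0,0]]' --delta_rot '[[0,0,0],[0,0,0],[0,0,0],[0,0,0]]'

```text
time: 20.3
ee_pos: [0.4551, -0.008, 0.0387]
eef_rot: [1.0, 0.0, 0.0, -0.0]
ft_force: [-0.6, -0.2, -1.1]
width: 0.0578
grip_force: 25.0
```

>>> play_rows --claw '[1,1,1]' --delta_pos '[[0,0,0.007],[0,0,0],[0,0,0]]' --delta_rot '[[0,0,0],[0,0,0],[0,0,0]]'

```text
time: 20.6
ee_pos: [0.455, -0.008, 0.0371]
eef_rot: [1.0, 0.0, -0.0, 0.0]
ft_force: [-0.0, -0.9, -0.3]
width: 0.0579
grip_force: 25.0
```

Weight is off the fingers, so the cassette is essentially in contact with the mat. I'll release it and hold.

>>> play_rows --claw '[0.9,0.5,0,0,0,0,0,0]' --delta_pos '[[0,0,0.002],[0,0,0],[0,0,0],[0,0,0],[0,0,0],[0,0,0],[0,0,0],[0,0,0]]' --delta_rot '[[0,0,0],[0,0,0],[0,0,0],[0,0,0],[0,0,0],[0,0,0],[0,0,0],[0,0,0]]'

```text
time: 21.4
ee_pos: [0.4551, -0.008, 0.0368]
eef_rot: [1.0, 0.0, 0.0, -0.0]
ft_force: [0.1, 0.4, -0.3]
width: 0.0864
grip_force: 0.0
```

>>> play_rows --claw '[0,0,0,0,0,0,0]' --delta_pos '[[0,0,-0.08],[0,0,-0.1],[0,0,-0.15],[0,0,-0.15],[0,0,-0.05],[0,0,0],[0,0,0]]' --delta_rot '[[0,0,0],[0,0,0],[0,0,0],[0,0,0],[0,0,0],[0,0,0],[0,0,0]]'

```text
time: 22.1
ee_pos: [0.4545, -0.008, 0.1418]
eef_rot: [1.0, 0.0, -0.0, 0.0]
ft_force: [0.3, -0.6, -0.4]
width: 0.0871
grip_force: 0.0
```

>>> play_rows --claw '[0,0,0,0,0,0,0,0]' --delta_pos '[[0,0,-0.15],[0.05,-0.1,-0.15],[0.1,-0.2,0],[0.1,-0.2,0],[0.1,-0.2,0],[0.1,-0.2,0],[0,-0.1,0],[0,0,0]]' --delta_rot '[[0,0,0],[0,0,0],[0,0,0],[0,0,0],[0,0,0],[0,0,0],[0,0,0],[0,0,0]]'

```text
time: 22.9
ee_pos: [0.5437, 0.1957, 0.2]
eef_rot: [1.0, 0.003, -0.002, 0.0]
ft_force: [-0.3, 0.3, 0.0]
width: 0.0872
grip_force: 0.0
```

```bash
python3 - <<'E'
from bench import r
import cv2,pickle,numpy as np
s=r.read_state();c=r.camera("wrist");sc=r.camera("scene");pickle.dump((s,c,sc),open("w5.pkl","wb"));print(s["ee_pos"],s["eef_rot"])
i=cv2.cvtColor(c["pixels"],cv2.COLOR_RGB2BGR)[0:260,170:430];i=cv2.resize(i,None,fx=2,fy=2,interpolation=cv2.INTER_CUBIC)
j=cv2.cvtColor(sc["pixels"],cv2.COLOR_RGB2BGR)[130:390,150:290]
j=cv2.resize(j,None,fx=2,fy=2,interpolation=cv2.INTER_CUBIC)
cv2.imwrite("pics/w5.png",(255*(np.hstack([i,j])/255.)**0.8).astype(np.uint8))
E
```

```text
[0.543729   0.19566863 0.20000268] [ 9.99994770e-01  2.59472875e-03 -1.92374468e-03  1.61825033e-04]
```

View pics/w5.png

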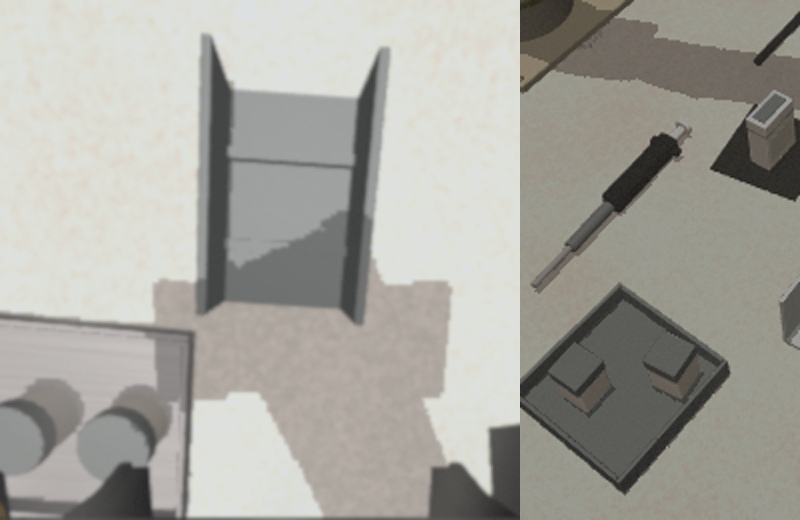

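The cassette stands upright on the mat, both bottles are in the bin and the jars stand in the tray. The caddy's outer wall-top corners are at (201,35), (390,48), (363,324) and (197,313), and its floor corners at (232,90), (358,99), (343,308) and (225,301).

```bash
python3 - <<'E'
from h import *
s,c,sc=pickle.load(open("w5.pkl","rb"));T=wT(c,s)
W=lambda p,z:1000*onz(c,170+p[0]/2,p[1]/2,z,T)
for z,q in [(.088,[(201,35),(390,48),(363,324),(197,313)]),(.005,[(232,90),(358,99),(343,308),(225,301)])]:
    P=np.array([W(p,z) for p in q]);e=np.diff(np.vstack([P,P[:1]]),axis=0)
    print(P.round(),P.mean(0).round(1),np.linalg.norm(e,axis=1).round(),np.degrees(np.arctan2(e[:,1],e[:,0])).round(1))
print("rib far/near",W((230,158),.017),W((352,166),.017),W((227,240),.017),W((347,238),.017))
S2=lambda u,v,z:1000*onz(sc,150+(u-520)/2,130+v/2,z)
P=np.array([S2(*p,.084) for p in [(774,90),(797,101),(770,136),(747,124)]]);print(P.round(),P.mean(0))
E
```

```text
[[708. 234.]
 [703. 152.]
 [585. 159.]
 [590. 240.]] [646.2 196.1] [ 81. 119.  81. 118.] [-93.1 176.7  86.6  -3. ]
[[708. 228.]
 [703. 156.]
 [585. 161.]
 [589. 235.]] [646.1 195.2] [ 72. 119.  74. 119.] [-93.3 177.6  87.   -3.3]
rib far/near [669.81812746 229.06521683] [666.0413666  159.52753141] [625.15846359 231.83389899] [626.71491852 161.07242101]
[[444.  17.]
 [478.  17.]
 [484. -45.]
 [450. -45.]] [463.97442263 -14.10102329]
```

>>> play_rows --claw '[0,0,0,0,0,0,0,0]' --delta_pos '[[-0.05,0.1,0],[-0.09,0.2,0],[-0.09,0.2,0],[-0.09,0.2,0],[-0.09,0.2,0],[-0.035,0.1,0],[0,0,0],[0,0,0]]' --delta_rot '[[0,0,0],[0,0,0],[0,0,0],[0,0,0],[0,0,0],[0,0,0],[0,0,-0.03],[0,0,-0.045]]'

```text
time: 23.8
ee_pos: [0.455, -0.0104, 0.2024]
eef_rot: [0.993, 0.117, -0.0, -0.0]
ft_force: [-0.3, 1.0, -0.7]
width: 0.0873
grip_force: 0.0
```

>>> play_rows --claw '[0,0,0,0,0,0,0,0]' --delta_pos '[[0,0,0],[0,0,0],[0,0,0],[0,0,0],[0,0,0],[0,0,0],[0,0,0],[0,0,0]]' --delta_rot '[[0,0,-0.045],[0,0,-0.045],[0,0,-0.045],[0,0,-0.045],[0,0,-0.045],[0,0,-0.045],[0,0,-0.045],[0,0,-0.045]]'

```text
time: 24.6
ee_pos: [0.4552, -0.0096, 0.2022]
eef_rot: [0.774, 0.633, -0.0, -0.0]
ft_force: [0.1, -0.7, 0.9]
width: 0.0869
grip_force: 0.0
```

>>> play_rows --claw '[0,0,0,0]' --delta_pos '[[0,0,0],[0,0,0],[0,0,0],[0,0,0]]' --delta_rot '[[0,0,-0.045],[0,0,-0.02],[0,0,0],[0,0,0]]'

```text
time: 25.0
ee_pos: [0.4556, -0.0089, 0.2025]
eef_rot: [0.708, 0.706, -0.0, -0.0]
ft_force: [0.4, -0.4, -0.6]
width: 0.0869
grip_force: 0.0
```

>>> play_rows --claw '[0,0,0,0,0,0,0,0]' --delta_pos '[[0,0,0.12],[0,0,0.2],[0,0,0.2],[0,0,0.2],[0,0,0.12],[0,0,0],[0,0,0],[0,0,0]]' --delta_rot '[[0,0,0],[0,0,0],[0,0,0],[0,0,0],[0,0,0],[0,0,0],[0,0,0],[0,0,0]]'

```text
time: 25.8
ee_pos: [0.4572, -0.008, 0.0364]
eef_rot: [0.707, 0.707, 0.001, 0.001]
ft_force: [0.5, -0.0, 1.4]
width: 0.0872
grip_force: 0.0
```

>>> play_rows --claw '[0.55,0.55,0.55,0.55,0.55,0.55,0.55,0.58]' --delta_pos '[[0,0,0],[0,0,0],[0,0,0],[0,0,0],[0,0,0],[0,0,0],[0,0,0],[0,0,0]]' --delta_rot '[[0,0,0],[0,0,0],[0,0,0],[0,0,0],[0,0,0],[0,0,0],[0,0,0],[0,0,0]]' --squeeze 25

```text
time: 26.6
ee_pos: [0.456, -0.008, 0.0347]
eef_rot: [0.707, 0.707, -0.0, 0.0]
ft_force: [-0.6, 0.4, 0.9]
width: 0.0386
grip_force: 0.0
```

>>> play_rows --claw '[0.6,0.62,0.64,0.66,0.68,0.7,1,1]' --delta_pos '[[0,0,0],[0,0,0],[0,0,0],[0,0,0],[0,0,0],[0,0,0],[0,0,0],[0,0,0]]' --delta_rot '[[0,0,0],[0,0,0],[0,0,0],[0,0,0],[0,0,0],[0,0,0],[0,0,0],[0,0,0]]'

```text
time: 27.4
ee_pos: [0.456, -0.008, 0.0347]
eef_rot: [0.707, 0.707, 0.0, 0.0]
ft_force: [-0.1, 0.3, -1.4]
width: 0.03
grip_force: 25.0
```

>>> play_rows --claw '[1,1]' --delta_pos '[[0,0,0],[0,0,0]]' --delta_rot '[[0,0,0],[0,0,0]]'

```text
time: 27.6
ee_pos: [0.456, -0.008, 0.0347]
eef_rot: [0.707, 0.707, 0.0, 0.0]
ft_force: [0.0, 0.0, -0.3]
width: 0.0299
grip_force: 25.0
```

>>> play_rows --claw '[1,1,1,1,1,1,1,1]' --delta_pos '[[0,0,-0.1],[0,0,-0.15],[0,0,-0.15],[0,0,-0.15],[0,0,-0.05],[0.1,0.09,0],[0.15,0.14,0],[0.15,0.14,0]]' --delta_rot '[[0,0,0],[0,0,0],[0,0,0],[0,0,0],[0,0,0],[0,0,0],[0,0,0],[0,0,0]]'

```text
time: 28.4
ee_pos: [0.5306, 0.0728, 0.1542]
eef_rot: [0.707, 0.707, 0.0, -0.0]
ft_force: [0.7, -0.6, -0.2]
width: 0.0301
grip_force: 25.0
```

>>> play_rows --claw '[1,1,1,1,1,1,1,1]' --delta_pos '[[0.15,0.14,0],[0.15,0.14,0],[0.15,0.14,0],[0.1,0.1,0],[0.07,0.06,0],[0,0,0],[0,0,0],[0,0,0]]' --delta_rot '[[0,0,0],[0,0,0],[0,0,0],[0,0,0],[0,0,0],[0,0,0.018],[0,0,0],[0,0,0]]'

```text
time: 29.2
ee_pos: [0.6457, 0.1955, 0.154]
eef_rot: [0.726, 0.687, -0.001, -0.0]
ft_force: [-0.6, -0.5, -1.2]
width: 0.0298
grip_force: 25.0
```

```bash
python3 - <<'E'
from bench import r
import cv2,pickle,numpy as np
s=r.read_state();c=r.camera("wrist");sc=r.camera("side");pickle.dump((s,c,sc),open("w6.pkl","wb"));print(s["ee_pos"],s["eef_rot"])
i=cv2.cvtColor(c["pixels"],cv2.COLOR_RGB2BGR)[120:320,220:420];i=cv2.resize(i,None,fx=2,fy=2,interpolation=cv2.INTER_CUBIC)
j=cv2.cvtColor(sc["pixels"],cv2.COLOR_RGB2BGR)[100:300,160:360]
j=cv2.resize(j,None,fx=2,fy=2,interpolation=cv2.INTER_CUBIC)
cv2.imwrite("pics/w6.png",(255*(np.hstack([i,j])/255.)**0.8).astype(np.uint8))
E
```

```text
[0.64570317 0.19552203 0.15395867] [ 7.26441678e-01  6.87227875e-01 -5.75478567e-04 -6.99012952e-05]
```

View pics/w6.png

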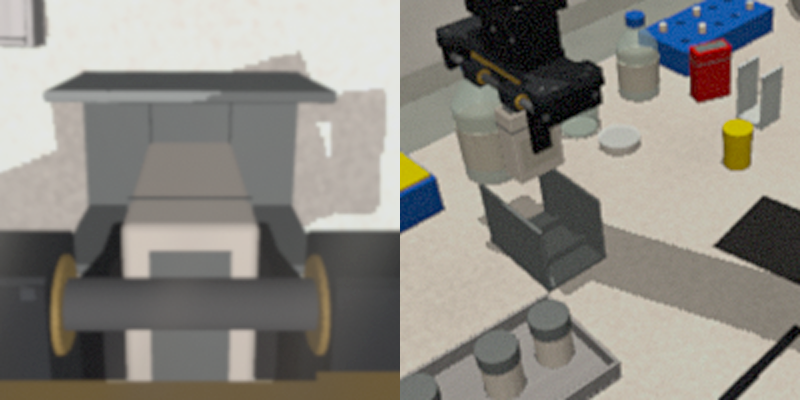

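The cassette hangs upright, centred over the slot and square to the far wall. I'll lower it in stages.

>>> play_rows --claw '[1,1,1,1,1,1,1]' --delta_pos '[[0,0,0.1],[0,0,0.1],[0,0,0.08],[0,0,0.08],[0,0,0.08],[0,0,0],[0,0,0]]' --delta_rot '[[0,0,0],[0,0,0],[0,0,0],[0,0,0],[0,0,0],[0,0,0],[0,0,0]]'

```text
time: 30.0
ee_pos: [0.6461, 0.196, 0.0668]
eef_rot: [0.727, 0.687, -0.0, 0.0]
ft_force: [0.2, -0.1, -1.2]
width: 0.0297
grip_force: 25.0
```

>>> play_rows --claw '[1,1,1,1,1,1]' --delta_pos '[[0,0,0.06],[0,0,0.05],[0,0,0.017],[0,0,0.005],[0,0,0],[0,0,0]]' --delta_rot '[[0,0,0],[0,0,0],[0,0,0],[0,0,0],[0,0,0],[0,0,0]]'

```text
time: 30.6
ee_pos: [0.6462, 0.1961, 0.0405]
eef_rot: [0.727, 0.687, 0.0, 0.0]
ft_force: [0.3, 0.1, -0.2]
width: 0.0299
grip_force: 25.0
```

>>> play_rows --claw '[1,1,0.6,0.3,0.3,0.3,0.3,0.3]' --delta_pos '[[0,0,0.003],[0,0,0],[0,0,0],[0,0,0],[0,0,0],[0,0,0],[0,0,0],[0,0,0]]' --delta_rot '[[0,0,0],[0,0,0],[0,0,0],[0,0,0],[0,0,0],[0,0,0],[0,0,0],[0,0,0]]'

```text
time: 31.4
ee_pos: [0.646, 0.196, 0.0398]
eef_rot: [0.727, 0.687, 0.0, 0.0]
ft_force: [0.2, 0.4, 0.0]
width: 0.0596
grip_force: 0.0
```

>>> play_rows --claw '[0.3,0.3,0.3,0.3,0.3,0.3,0.3,0.3]' --delta_pos '[[0,0,-0.08],[0,0,-0.15],[0,0,-0.2],[0,0,-0.2],[0,0,-0.2],[-0.2,0,0],[-0.2,0,0],[0,0,0]]' --delta_rot '[[0,0,0],[0,0,0],[0,0,0],[0,0,0],[0,0,0],[0,0,0],[0,0,0],[0,0,0]]'

```text
time: 32.2
ee_pos: [0.6423, 0.1084, 0.2081]
eef_rot: [0.73, 0.684, -0.0, 0.002]
ft_force: [0.4, -0.3, -0.0]
width: 0.0609
grip_force: 0.0
```

```bash
python3 - <<'E'
from bench import r
import cv2,numpy as np
s=r.read_state();c=r.camera("wrist");sc=r.camera("side");print(s["ee_pos"],s["width"])
i=cv2.cvtColor(c["pixels"],cv2.COLOR_RGB2BGR)[0:280,220:420];i=cv2.resize(i,None,fx=2,fy=2,interpolation=cv2.INTER_CUBIC)
j=cv2.cvtColor(sc["pixels"],cv2.COLOR_RGB2BGR)[90:370,140:340]
j=cv2.resize(j,None,fx=2,fy=2,interpolation=cv2.INTER_CUBIC)
cv2.imwrite("pics/w7.png",(255*(np.hstack([i,j])/255.)**0.8).astype(np.uint8))
E
```

```text
[0.6422623  0.10838544 0.2080837 ] 0.06089365866512087
```

View pics/w7.png

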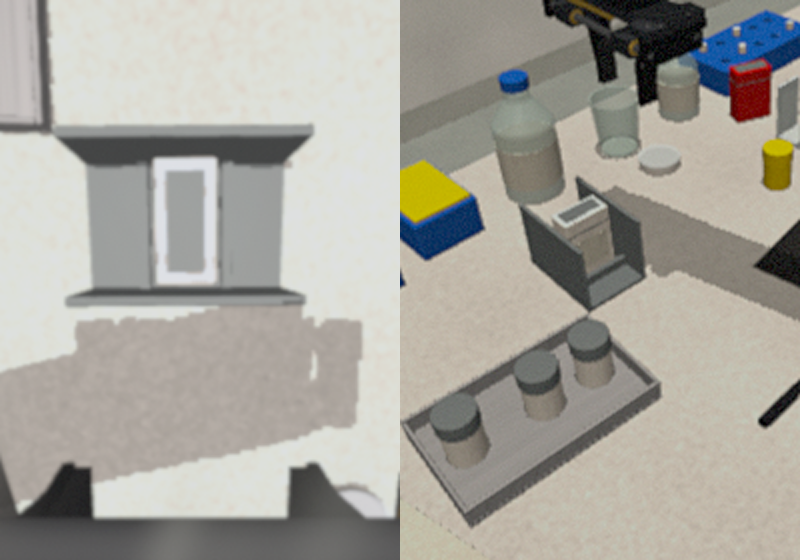

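The cassette stands upright and centred in the caddy slot, and all three jars stand in the tray. Everything is released and the arm is clear.

```bash
python3 -c "
from bench import r
print(r.close_job())"
```

```text
the job is handed in; nothing more can be done
None
```

I handed the job in at about 32 s: my last pictures show both jars in the tray, the square bottle in the bin, and the cassette upright in the caddy slot after its stop on the mat; no verdict was returned.

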